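# Make up two replacement-part kits at the signalling test desk

## Task

Make up the two replacement kits from the tested parts on the desk: one six-sided arrester module, one clear-cased relay and the small transformer go into the long tray with three compartments, and the other two arrester modules go into the short tray with two. Put one part in each compartment, whichever you like, set down (not dropped) flat on the compartment's floor with the same side up as it lies now. Leave the second relay where it lies.

Things in the scene. Friction and masses are not known exactly. Their poses are not given: they have to be found in the camera images.
- arrester_a: one of 3 identical surge-arrester modules: flat grey six-sided plastic case lying on its broad side, 24 mm high, 48 wide (y), x -32 to +24 mm; parallel side flats (to grip) at x -16 to +12, tapering to 24 wide at both ends; thin steel blades out of the +x end to x = +36. Origin: underside, middle of the width; z up. About 85 g
- arrester_b: one of 3 identical surge-arrester modules: flat grey six-sided plastic case lying on its broad side, 24 mm high, 48 wide (y), x -32 to +24 mm; parallel side flats (to grip) at x -16 to +12, tapering to 24 wide at both ends; thin steel blades out of the +x end to x = +36. Origin: underside, middle of the width; z up. About 85 g
- arrester_c: one of 3 identical surge-arrester modules: flat grey six-sided plastic case lying on its broad side, 24 mm high, 48 wide (y), x -32 to +24 mm; parallel side flats (to grip) at x -16 to +12, tapering to 24 wide at both ends; thin steel blades out of the +x end to x = +36. Origin: underside, middle of the width; z up. About 85 g
- relay_a: one of 2 identical plug-in relays lying on its side: block with a clear cover (copper coil and brass strips seen inside) and a black base at the +x end, 56 mm long (x -28 to +28), 36 wide (y), 36 high; a ring of steel pins and a black key, 20 wide, out of the base to x = +40 mm. Origin: underside, middle of the block; z up. About 85 g
- relay_b: one of 2 identical plug-in relays lying on its side: block with a clear cover (copper coil and brass strips seen inside) and a black base at the +x end, 56 mm long (x -28 to +28), 36 wide (y), 36 high; a ring of steel pins and a black key, 20 wide, out of the base to x = +40 mm. Origin: underside, middle of the block; z up. About 85 g
- transformer: small transformer standing on steel feet (60 mm x by 18 y, 2 thick): dark laminated core 42 (x) by 18 (y), 36 high; copper coil between white flanges stands out on both sides, 30 long (x), 34 over all (y), 6 to 32 mm above the underside: grip across these flanges, along y. Origin: centre of the underside, z up. About 190 g
- tray_long: the long kit tray: shallow, black walls, grey floor, fixed on the desk, 270 mm long (its y) by 102 wide (its x). Floor 3 mm thick, walls and dividers 3 thick, tops 12 mm above the desk. Three compartments in a row along y, each 86 (y) by 96 (x) inside, centred at x = 0, y = -89, 0, +89 mm. Origin: centre of the underside, z up
- tray_short: the short kit tray: shallow, black walls, grey floor, fixed on the desk, 181 mm long (its y) by 102 wide (its x). Floor 3 mm thick, walls and dividers 3 thick, tops 12 mm above the desk. Two compartments in a row along y, each 86 (y) by 96 (x) inside, centred at x = 0, y = -44.5, +44.5 mm. Origin: centre of the underside, z up
Things that resemble listed ones, but are neither listed nor needed, are in the scene too. What is shaped like the arrester_b but purple is not meant. Leave any green look-alike of the arrester_c alone.

How it is judged:
By the outcome, as a careful person would: the job done as asked, in the order asked, and still so for the second after the job is handed in, with the robot touching nothing.
It also fails if it takes over 104 s, if anything falls off the work surface, if the arm or the gripper's body presses on something with over 40 N, if the wrist force passes 120 N, or if a joint passes its speed limit or range.

## Robot

A 6-joint arm with a two-finger parallel gripper is mounted at the origin on the work surface. World frame = base frame: x ahead of the robot, y to its left, z up, the work surface at z = 0. Lengths are in m, angles in degrees, forces in N, time in s.
With the tool pointing down it reaches from about 0.25 to 0.8 m from the base axis. Payload 8.5 kg.
Tool frame: the origin (TCP) lies at the very end of the fingers, on their centre line; the grasp point (between the pads) lies 19 mm behind it (manip.grip_point_offset is the distance from the TCP to the grasp point, in m); z points along the fingers, y is the direction in which the jaws open and shut (so a half turn about z gives the same grasp; the last joint's range is limited). The gripper opens to 85 mm and grips with 20 to 120 N. Pads are 22 mm wide; open, the fingers measure 114 mm over their backs; the gripper's body (76 mm by 85 mm) begins 54 mm behind the grasp point. The pads swing forward as they close: fully open they stand 13 mm farther back than shut.
Start: joints at [-64.171, 13.648, -0.773, 75.585, 0, 90], TCP at [0.229, -0.473, 0.231] pointing down, gripper open.
Joint ranges: [-152.45, 152.45], [-59.26, 108.67], [-65.41, 83.53], [-104.44, 129.93], [-82.83, 76.93], [-180, 180]. Speed limits (degrees/s): [127.2, 127.2, 159.86, 180, 180, 180].

## Interface

Orientations are given as a 3x3 rotation matrix whose columns are the frame's x, y, z axes.
In Python, from bench import sensors, eyes, manip gives the robot as it stands.
- The arm moves only by the tool send_rows, never from a script. Its argument "targets" is a list of rows, each an object with "translation": the shift along the tool's x, y, z in m, a list of three; "dr": the turn, a rotation vector about the tool's x, y, z in degrees, a list of three. In form: [{"translation": [tx, ty, tz], "dr": [wx, wy, wz]}, ...]. A call has exactly 5 rows; each row is the pose to reach, as a shift and turn from the pose measured when the call began, along the tool's axes at that moment; what a row does not reach only later rows make up. A row lasts 1/10 s, in which the tool goes at most 50 mm and 8.59 degrees, less where a joint would pass 70% of its speed; a pose out of reach is approached as far as the arm can. A call with a gripper value outside its range is refused whole. "hand" is the finger opening in m, from 0 to 0.0854, set as the call begins (left out, the last holds). The fingers move at their own pace and stop on an object; the grip force is fixed at half the most. Time passes only in rows, so rows that repeat a pose let the fingers close, or fill a call up. It gives the time, the measured TCP pose, the force and the opening at its end, in the units of the state.
- sensors.get_state(): the state, without advancing time (a new reading comes with each control period).
- eyes.camera(name): name is "scene" or "top" or "wrist"; returns the picture (480x640x3 uint8, red, green, blue); there is no depth.
- eyes.camera_params(name): a dict with "intrinsics" (3x3 intrinsics, pixels), "origin" and "orientation" of the camera in the world; the wrist camera has in their place "T_tool_cam" (4x4, takes a point from camera to tool coordinates, whose origin is the TCP and whose axes are the flange's). Camera axes: x right, y down, z forward; pixel columns grow to the right and rows downward; lengths in m; the calibration is good to about 2 mm. A picture is of the moment at which its call begins: read the wrist's pose just before it. camera_params takes no time and is no camera call.
- manip.hand_in(): hands the job in, once; it reports no verdict.
The state is a dict: "t": time; "q": joint angles; "joint_vel": joint speeds; "effort": joint torques, N m; "tcp_pos": TCP position; "orientation": TCP orientation; "wrist_force": force on the tool from outside, world axes, zero at the start; "torque": the same for the moment, N m; "finger_gap": finger opening in m.
Only numpy, scipy, OpenCV 4.12 (cv2) and the standard library are available. Lean on these libraries where they do the work, as an engineer would, in place of code of your own. Each camera call takes 0.05 s, during which the arm holds its last target. There are 200 camera calls.

## Working session

There is one attempt and no reset: what is moved stays moved. The work goes in short steps, Python scripts to look and compute and a tool call to move; the robot and the scene stay as the last step left them, time stands still between calls to the robot, and variables do not carry over. Pictures are saved under pics/ and viewed, about 12 in all and at most 16, crops included, and the job is handed in when it is done.

Besides the shell and the picture viewer there is one more tool, called after "Call:" as name(argument=value, ...), one argument or row to a line, values as JSON. send_rows: Moves the arm, as the interface text tells. Its arguments: {"type":"object","properties":{"targets":{"type":"array"},"hand":{"type":"number"}},"required":["targets"]}

```bash
mkdir -p pics; ls; python3 - <<'E'
from bench import sensors, eyes, manip
import cv2
s=sensors.get_state(); print({k:s[k] for k in('t','tcp_pos','orientation','finger_gap','wrist_force')}, manip.grip_point_offset)
for n in('top','scene'):
    cv2.imwrite(f'pics/{n}0.png',eyes.camera(n)[:,:,::-1]); print(n,eyes.camera_params(n))
print(eyes.camera_params('wrist'))
E
```

```text
pics
{'t': 0.0, 'tcp_pos': array([ 0.22854679, -0.47218535,  0.23069014]), 'orientation': array([[ 9.00094621e-01,  4.35694028e-01, -6.22183744e-04],
       [ 4.35694472e-01, -9.00093736e-01,  1.26248170e-03],
       [-9.96795245e-06, -1.40743501e-03, -9.99999010e-01]]), 'finger_gap': 0.0857395393953962, 'wrist_force': array([ 0.17859019, -0.14792398, -0.61029648])} 0.0187
top {'intrinsics': array([[452.39872403,   0.        , 316.54965016],
       [  0.        , 452.39872403, 237.30360233],
       [  0.        ,   0.        ,   1.        ]]), 'origin': array([ 0.38100694, -0.01493731,  0.8391981 ]), 'orientation': array([[ 0.00903876, -0.99172549,  0.128058  ],
       [-0.99994757, -0.00834787,  0.00593081],
       [-0.00481272, -0.12810489, -0.99174895]])}
scene {'intrinsics': array([[447.34384711,   0.        , 322.10470775],
       [  0.        , 447.34384711, 233.98330348],
       [  0.        ,   0.        ,   1.        ]]), 'origin': array([0.91695517, 0.00802614, 0.71773151]), 'orientation': array([[-0.02861325,  0.82476591, -0.56474993],
       [ 0.9995035 ,  0.03106313, -0.00527532],
       [ 0.013192  , -0.56462047, -0.82524523]])}
{'intrinsics': array([[424.14182757,   0.        , 316.77262369],
       [  0.        , 424.14182757, 247.30356015],
       [  0.        ,   0.        ,   1.        ]]), 'T_tool_cam': array([[-1.85324317e-03, -9.47464290e-01, -3.19856194e-01,
         8.35897321e-02],
       [ 9.99997935e-01, -1.48929745e-03, -1.38244376e-03,
         5.08573408e-04],
       [ 8.33455083e-04, -3.19858096e-01,  9.47465094e-01,
        -1.42652864e-01],
       [ 0.00000000e+00,  0.00000000e+00,  0.00000000e+00,
         1.00000000e+00]])}
```

View pics/top0.png

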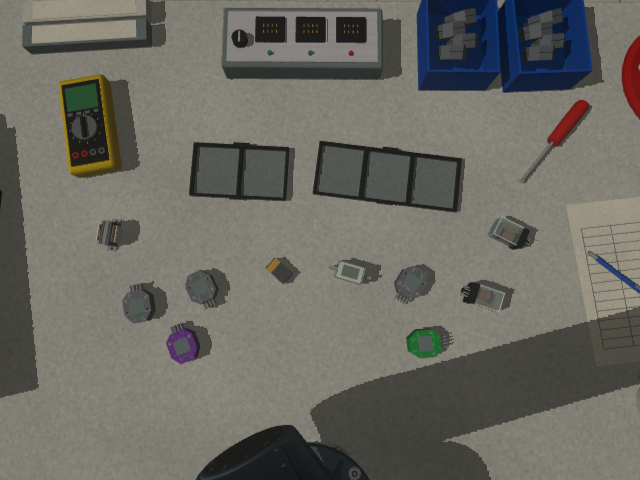

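View pics/scene0.png

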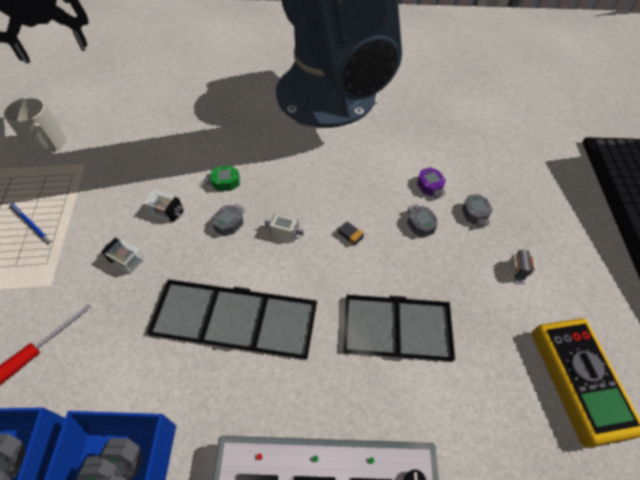

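```bash
python3 - <<'E'
import cv2,numpy as np
im=cv2.imread('pics/top0.png')
a=im[205:325,85:245];b=im[205:325,385:545]
f=lambda a:cv2.resize(a,None,fx=5,fy=5,interpolation=cv2.INTER_CUBIC)
cv2.imwrite('pics/L.png',f(a));cv2.imwrite('pics/R.png',f(b))
E
```

```text
(no output)
```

View pics/L.png

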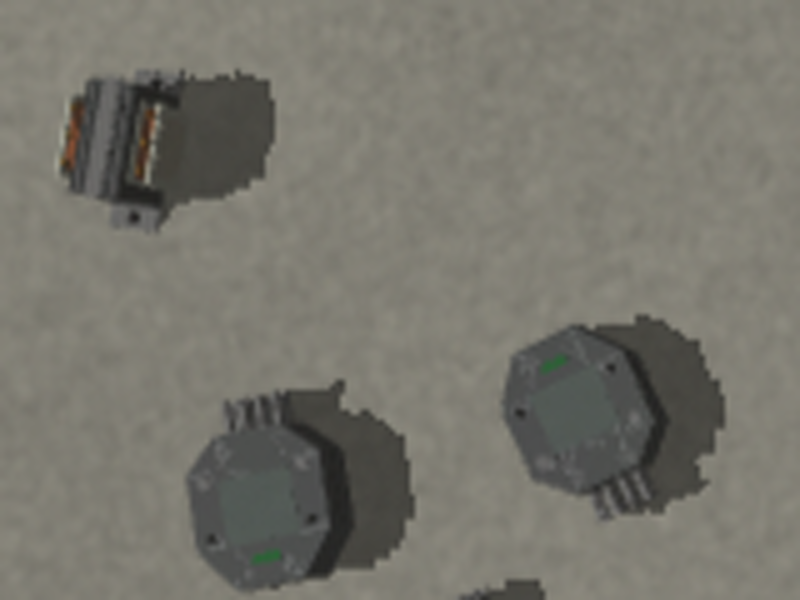

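View pics/R.png

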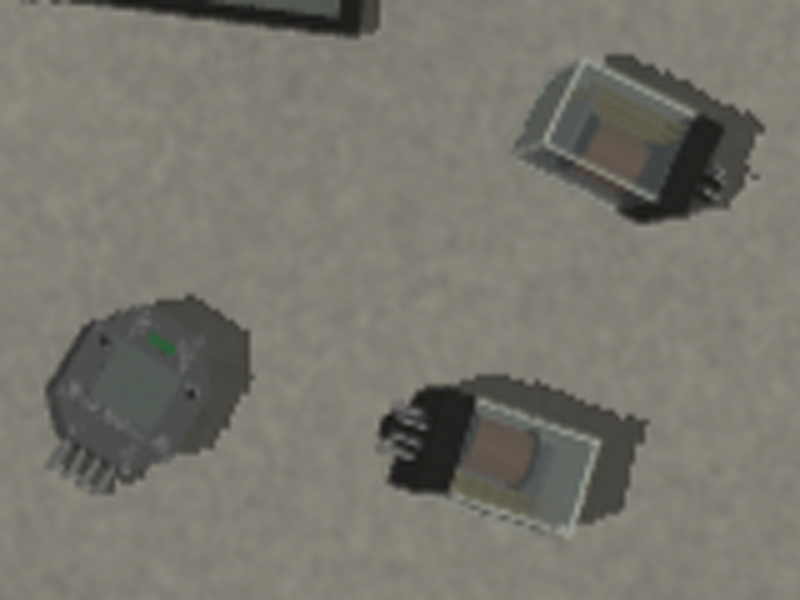

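```bash
cat > h.py <<'E'
import numpy as np, cv2, json
from scipy.spatial.transform import Rotation as Rot
from bench import sensors, eyes, manip
def cam(n, st=None):
    p=eyes.camera_params(n); K=p['intrinsics']
    if n!='wrist': return K,p['orientation'],p['origin']
    T=p['T_tool_cam']; st=st or sensors.get_state()
    R=st['orientation']; return K,R@T[:3,:3],st['tcp_pos']+R@T[:3,3]
def ray(c,uv,z):
    K,R,o=c; uv=np.atleast_2d(np.asarray(uv,float))
    d=(R@np.linalg.inv(K)@np.c_[uv,np.ones(len(uv))].T).T
    return (o+d*((z-o[2])/d[:,2])[:,None])
def proj(c,P):
    K,R,o=c; q=(K@R.T@(np.atleast_2d(P)-o).T).T; return q[:,:2]/q[:,2:]
def Rd(yaw): # tool down; tool y (jaw axis) at world heading yaw
    a=np.radians(yaw); y=np.array([np.cos(a),np.sin(a),0]); z=np.array([0,0,-1.]); return np.c_[np.cross(y,z),y,z]
def plan(*wps):
    """waypoints (x,y,z,yaw[,ncalls]); print calls: end shift mm and turn of each call"""
    s=sensors.get_state(); p,R=s['tcp_pos'],s['orientation']
    print('t',round(s['t'],2),'tcp',np.round(p*1000,1),'gap',round(s['finger_gap']*1000,1),'F',np.round(s['wrist_force'],1),'jaw',round(np.degrees(np.arctan2(R[1,1],R[0,1])),1),'q6',round(s['q'][5]),'q1',round(s['q'][0]))
    for w in wps:
        P=np.array(w[:3]);RT=Rd(w[3]); rv=Rot.from_matrix(R.T@RT).as_rotvec(degrees=True)
        n=w[4] if len(w)>4 else int(np.ceil(max(np.linalg.norm(P-p)/.24,np.linalg.norm(rv)/42)))
        p0,R0=p,R
        for k in range(1,n+1):
            pk=p0+(P-p0)*k/n; Rk=R0@Rot.from_rotvec(rv*k/n,degrees=True).as_matrix()
            print(' shift mm',np.round(1000*R.T@(pk-p)),'dr',np.round(Rot.from_matrix(R.T@Rk).as_rotvec(degrees=True),1)); p,R=pk,Rk
E
python3 - <<'E'
from h import *
c=cam('top'); L=lambda u,v:(85+u/5,205+v/5); Rr=lambda u,v:(385+u/5,205+v/5)
for n,f,z,C,D in [('a1',L,.024,(260,507),(255,412)),('a2',L,.024,(571,408),(625,492)),('a3',Rr,.024,(137,383),(80,470)),('tr',L,.036,(102,138),(90,195)),('r1',Rr,.036,(632,133),(700,165)),('r2',Rr,.036,(510,460),(430,435))]:
    p=ray(c,[f(*C),f(*D)],z); d=p[1]-p[0]; print(n,np.round(p[0]*1000),round(np.degrees(np.arctan2(d[1],d[0]))))
im=cv2.imread('pics/top0.png'); m=(im.max(2)<50).astype(np.uint8); m[:130]=0;m[220:]=0;m[:,:180]=0;m[:,480:]=0
for k in cv2.findContours(m,cv2.RETR_CCOMP,cv2.CHAIN_APPROX_NONE)[0]:
    if cv2.contourArea(k)<600: continue
    P=ray(c,k[:,0],.012)[:,:2].astype(np.float32)*1000; r=cv2.minAreaRect(P); print('tray',cv2.contourArea(k),np.round(r[0],1),np.round(r[1],1),round(r[2],1))
E
```

```text
a1 [359. 309.  24.] 6
a2 [395. 200.  24.] -145
a3 [ 408. -183.   24.] 146
tr [490. 369.  36.] 172
r1 [ 498. -359.   36.] -116
r2 [ 381. -311.   36.] 73
tray 5021.5 [613.7 136.6] [181.6 107.8] 87.5
tray 2009.0 [609.4  91.5] [82.3 94. ] 87.5
tray 2013.0 [613.3 179.5] [82.3 93.8] 87.4
tray 7540.0 [ 606.9 -141.7] [269.4 108.6] 83.1
tray 2020.5 [ 593.8 -227.9] [82.2 94.2] 83.2
tray 2010.5 [ 604.3 -140.4] [82.2 93.8] 83.1
tray 2020.5 [615.1 -53. ] [82.3 94. ] 83.1
```

```bash
python3 - <<'E'
from h import *
plan((.408,-.183,.14,56))
E
```

```text
t 0.1 tcp [ 228.6 -472.2  230.7] gap 85.6 F [-0.2 -0.  -0.4] jaw -64.2 q6 90 q1 -64
 shift mm [ 96. -61.  30.] dr [ -0.   -0.  -40.1]
 shift mm [112.  15.  30.] dr [ -0.   -0.  -40.1]
 shift mm [76. 84. 30.] dr [ -0.   -0.  -40.1]
```

Call:
send_rows(
  targets=[
    {"translation": [0.019,-0.012,0.006],"dr": [0,0,-8]},
    {"translation": [0.038,-0.024,0.012],"dr": [0,0,-16]},
    {"translation": [0.058,-0.037,0.018],"dr": [0,0,-24]},
    {"translation": [0.077,-0.049,0.024],"dr": [0,0,-32]},
    {"translation": [0.096,-0.061,0.03],"dr": [0,0,-40]},
  ],
)

```text
t: 0.6
tcp_pos: [0.2886, -0.3745, 0.2003]
orientation: [[0.404, 0.915, -0.001], [0.915, -0.404, 0.002], [0.001, -0.002, -1.0]]
wrist_force: [-0.3, 0.7, -0.5]
finger_gap: 0.0853
```

Call:
send_rows(
  targets=[
    {"translation": [0.022,0.003,0.006],"dr": [0,0,-8]},
    {"translation": [0.045,0.006,0.012],"dr": [0,0,-16]},
    {"translation": [0.067,0.009,0.018],"dr": [0,0,-24]},
    {"translation": [0.09,0.012,0.024],"dr": [0,0,-32]},
    {"translation": [0.112,0.015,0.03],"dr": [0,0,-40]},
  ],
)

```text
t: 1.1
tcp_pos: [0.3478, -0.277, 0.1699]
orientation: [[-0.284, 0.959, -0.001], [0.959, 0.284, 0.002], [0.002, -0.001, -1.0]]
wrist_force: [-0.6, -0.9, -0.4]
finger_gap: 0.0853
```

Call:
send_rows(
  targets=[
    {"translation": [0.015,0.017,0.006],"dr": [0,0,-8]},
    {"translation": [0.03,0.034,0.012],"dr": [0,0,-16]},
    {"translation": [0.046,0.05,0.018],"dr": [0,0,-24]},
    {"translation": [0.061,0.067,0.024],"dr": [0,0,-32]},
    {"translation": [0.076,0.084,0.03],"dr": [0,0,-40]},
  ],
)

```text
t: 1.6
tcp_pos: [0.4069, -0.1793, 0.1396]
orientation: [[-0.837, 0.547, -0.002], [0.547, 0.837, 0.002], [0.003, 0.001, -1.0]]
wrist_force: [0.4, -0.4, 0.8]
finger_gap: 0.0853
```

```bash
cat > look.py <<'E'
import sys; from h import *
n=sys.argv[1]; s=sensors.get_state(); im=eyes.camera('wrist')[:,:,::-1]
np.savez(f'pics/{n}.npz',im=im,R=s['orientation'],p=s['tcp_pos']); cv2.imwrite(f'pics/{n}.png',im); plan()
E
python3 look.py w1
```

```text
t 1.65 tcp [ 407.9 -177.3  138.8] gap 85.4 F [ 1.1  1.3 -0.5] jaw 57.3 q6 9 q1 -24
```

View pics/w1.png

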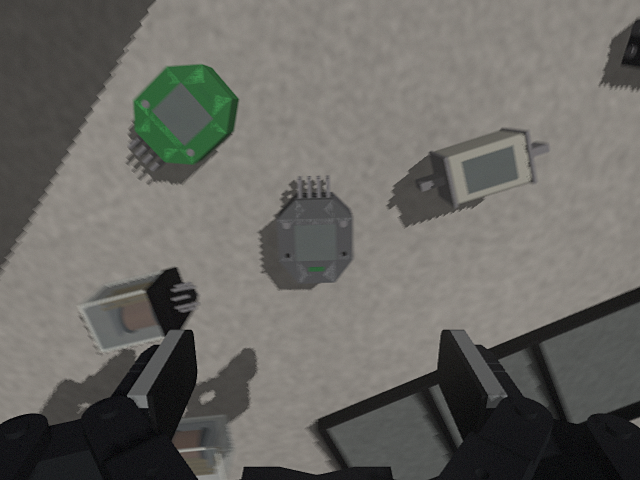

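```bash
python3 - <<'E'
from h import *
d=np.load('pics/w1.npz'); c=cam('wrist',{'orientation':d['R'],'tcp_pos':d['p']})
P=ray(c,[(315,207),(315,290),(278,242),(352,242),(315,242)],.024); print(np.round(P*1000,1), np.linalg.norm(P[0]-P[1]),np.linalg.norm(P[2]-P[3]))
x=np.array([-.837,.547]); # heading of tool x
C=(P[2]+P[3])[:2]/2
for i in range(5): print((P[i,:2]-C)@d['R'][:2,0]*1000)
s=proj(c,[[C[0],C[1],.024]]);print(s)
E
```

```text
[[ 389.2 -168.    24. ]
 [ 436.3 -199.    24. ]
 [ 395.3 -200.3   24. ]
 [ 421.3 -160.8   24. ]
 [ 408.3 -180.5   24. ]] 0.05639292506726383 0.04735099730310171
22.885076775826644
-33.50735209389686
0.054387588388392985
-0.05438758838843982
6.851900964955303e-06
[[315.00466136 242.        ]]
```

```bash
python3 - <<'E'
from h import *
plan((.4108,-.1821,.002,57))
E
```

```text
t 1.65 tcp [ 407.9 -177.3  138.8] gap 85.4 F [ 1.1  1.3 -0.5] jaw 57.3 q6 9 q1 -24
 shift mm [ -6.  -3. 137.] dr [ 0.1 -0.2  0.3]
```

Call:
send_rows(
  targets=[
    {"translation": [-0.003,-0.002,0.025],"dr": [0,0,0]},
    {"translation": [-0.006,-0.003,0.06],"dr": [0,0,0]},
    {"translation": [-0.006,-0.003,0.095],"dr": [0,0,0]},
    {"translation": [-0.006,-0.003,0.125],"dr": [0.1,-0.2,0.3]},
    {"translation": [-0.006,-0.003,0.136],"dr": [0.1,-0.2,0.3]},
  ],
)

```text
t: 2.15
tcp_pos: [0.409, -0.1818, 0.0001]
orientation: [[-0.839, 0.545, -0.004], [0.545, 0.839, 0.002], [0.004, -0.0, -1.0]]
wrist_force: [0.7, -0.2, -0.2]
finger_gap: 0.0852
```

Call:
send_rows(
  targets=[
    {"translation": [0,0,0],"dr": [0,0,0]},
    {"translation": [0,0,0],"dr": [0,0,0]},
    {"translation": [0,0,0],"dr": [0,0,0]},
    {"translation": [0,0,0],"dr": [0,0,0]},
    {"translation": [0,0,0],"dr": [0,0,0]},
  ],
  hand=0.03,
)

```text
t: 2.65
tcp_pos: [0.4097, -0.1821, 0.0011]
orientation: [[-0.839, 0.545, -0.002], [0.545, 0.839, 0.001], [0.002, 0.0, -1.0]]
wrist_force: [-0.3, 0.0, 6.5]
finger_gap: 0.0468
```

```bash
python3 - <<'E'
from h import *
plan()
E
```

```text
t 2.65 tcp [ 409.7 -182.1    1.1] gap 46.8 F [-0.3  0.   6.5] jaw 57.0 q6 9 q1 -24
```

```bash
python3 - <<'E'
from h import *
plan((.4097,-.1821,.06,57),(.6038,-.1444,.06,-6.9,2))
E
```

```text
t 2.65 tcp [ 409.7 -182.1    1.1] gap 46.8 F [-0.3  0.   6.5] jaw 57.0 q6 9 q1 -24
 shift mm [  0.   0. -59.] dr [ 0.  -0.1 -0. ]
 shift mm [-71.  69.   0.] dr [-0. -0. 32.]
 shift mm [-24.  96.   0.] dr [-0.  -0.  31.9]
```

Call:
send_rows(
  targets=[
    {"translation": [0,0,-0.006],"dr": [0,0,0]},
    {"translation": [0,0,-0.02],"dr": [0,0,0]},
    {"translation": [0,0,-0.038],"dr": [0,0,0]},
    {"translation": [0,0,-0.053],"dr": [0,0,0]},
    {"translation": [0,0,-0.059],"dr": [0,0,0]},
  ],
)

```text
t: 3.15
tcp_pos: [0.4107, -0.1826, 0.0618]
orientation: [[-0.839, 0.545, 0.0], [0.545, 0.839, 0.0], [0.0, 0.0, -1.0]]
wrist_force: [0.5, -0.5, -0.7]
finger_gap: 0.0469
```

Call:
send_rows(
  targets=[
    {"translation": [-0.008,0.008,0],"dr": [0,0,5]},
    {"translation": [-0.023,0.022,0],"dr": [0,0,11]},
    {"translation": [-0.039,0.038,0],"dr": [0,0,18]},
    {"translation": [-0.055,0.054,0],"dr": [0,0,25]},
    {"translation": [-0.071,0.069,0],"dr": [0,0,32]},
  ],
)

```text
t: 3.65
tcp_pos: [0.5085, -0.1631, 0.0617]
orientation: [[-0.418, 0.908, 0.0], [0.908, 0.418, 0.0], [0.0, 0.0, -1.0]]
wrist_force: [0.4, 0.3, -0.5]
finger_gap: 0.047
```

Call:
send_rows(
  targets=[
    {"translation": [-0.006,0.024,0],"dr": [0,0,8]},
    {"translation": [-0.012,0.047,0],"dr": [0,0,16]},
    {"translation": [-0.017,0.068,0],"dr": [0,0,23]},
    {"translation": [-0.021,0.085,0],"dr": [0,0,28]},
    {"translation": [-0.024,0.096,0],"dr": [0,0,32]},
  ],
)

```text
t: 4.15
tcp_pos: [0.6069, -0.1443, 0.0612]
orientation: [[0.13, 0.992, -0.0], [0.992, -0.13, 0.001], [0.0, -0.0, -1.0]]
wrist_force: [1.0, 0.3, -0.6]
finger_gap: 0.0466
```

```bash
python3 look.py w2; python3 - <<'E'
from h import *
plan((.6038,-.1444,.0042,-6.9))
E
```

```text
t 4.2 tcp [ 608.2 -144.2   61.2] gap 46.4 F [ 2.1 -0.4 -0.4] jaw -7.7 q6 84 q1 -13
t 4.2 tcp [ 608.2 -144.2   61.2] gap 46.4 F [ 2.1 -0.4 -0.4] jaw -7.7 q6 84 q1 -13
 shift mm [-1. -4. 57.] dr [ 0.1 -0.  -0.8]
```

View pics/w2.png

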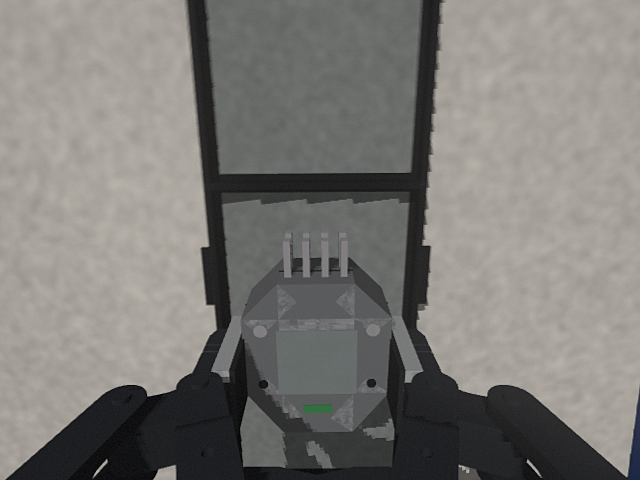

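```bash
python3 - <<'E'
from h import *
d=np.load('pics/w2.npz'); c=cam('wrist',{'orientation':d['R'],'tcp_pos':d['p']})
P=ray(c,[(212,183),(422,182),(315,182),(195,0),(437,0)],.012); print(np.round(P*1000,1))
m=(P[0]+P[1])/2; u=np.array([.12,.9928]); print(m[:2]*1000-44.5*u, P[0]-P[1],(P[3]+P[4]-P[0]-P[1]))
E
```

```text
[[ 567.2  -89.8   12. ]
 [ 661.8 -101.9   12. ]
 [ 613.6  -95.5   12. ]
 [ 575.8  -17.    12. ]
 [ 671.6  -29.7   12. ]]
[ 609.13543249 -140.04348087] [-0.09457712  0.01210495  0.        ] [0.01848433 0.14500808 0.        ]
```

Call:
send_rows(
  targets=[
    {"translation": [0,-0.002,0.01],"dr": [0,0,0]},
    {"translation": [0,-0.002,0.028],"dr": [0,0,-0.4]},
    {"translation": [0,-0.002,0.042],"dr": [0,0,-0.8]},
    {"translation": [0,-0.002,0.051],"dr": [0,0,-0.8]},
    {"translation": [0,-0.002,0.0535],"dr": [0,0,-0.8]},
  ],
)

```text
t: 4.7
tcp_pos: [0.6048, -0.1439, 0.0063]
orientation: [[0.119, 0.993, -0.001], [0.993, -0.119, 0.001], [0.001, -0.001, -1.0]]
wrist_force: [-0.3, 0.0, -0.6]
finger_gap: 0.0469
```

```bash
python3 - <<'E'
from h import *
plan((.6063,-.1443,.0042,-6.9))
E
```

```text
t 4.7 tcp [ 604.8 -143.9    6.3] gap 46.9 F [-0.3  0.  -0.6] jaw -6.8 q6 83 q1 -13
 shift mm [-0.  2.  2.] dr [-0.1 -0.   0.1]
```

Call:
send_rows(
  targets=[
    {"translation": [0,0.001,0.0005],"dr": [0,0,0]},
    {"translation": [0,0.0015,0.001],"dr": [0,0,0]},
    {"translation": [0,0.0015,0.0015],"dr": [0,0,0]},
    {"translation": [0,0.0015,0.002],"dr": [0,0,0]},
    {"translation": [0,0.0015,0.0022],"dr": [0,0,0]},
  ],
)

```text
t: 5.2
tcp_pos: [0.6065, -0.1441, 0.0044]
orientation: [[0.119, 0.993, -0.001], [0.993, -0.119, 0.001], [0.001, -0.001, -1.0]]
wrist_force: [-0.6, 0.2, -0.8]
finger_gap: 0.047
```

Call:
send_rows(
  targets=[
    {"translation": [0,0,0],"dr": [0,0,0]},
    {"translation": [0,0,0],"dr": [0,0,0]},
    {"translation": [0,0,0],"dr": [0,0,0]},
    {"translation": [0,0,0],"dr": [0,0,0]},
    {"translation": [0,0,0],"dr": [0,0,0]},
  ],
  hand=0.057,
)

```text
t: 5.7
tcp_pos: [0.6065, -0.1441, 0.0044]
orientation: [[0.119, 0.993, -0.001], [0.993, -0.119, 0.001], [0.001, -0.001, -1.0]]
wrist_force: [-0.2, -0.3, -0.1]
finger_gap: 0.0572
```

Call:
send_rows(
  targets=[
    {"translation": [0,0,-0.01],"dr": [0,0,0]},
    {"translation": [0,0,-0.035],"dr": [0,0,0]},
    {"translation": [0,0,-0.065],"dr": [0,0,0]},
    {"translation": [0,0,-0.09],"dr": [0,0,0]},
    {"translation": [0,0,-0.105],"dr": [0,0,0]},
  ],
)

```text
t: 6.2
tcp_pos: [0.6074, -0.1444, 0.1125]
orientation: [[0.119, 0.993, 0.002], [0.993, -0.119, 0.0], [0.0, 0.002, -1.0]]
wrist_force: [-0.4, -0.4, -0.9]
finger_gap: 0.0573
```

```bash
python3 - <<'E'
from h import *
plan((.498,-.359,.14,-26))
E
```

```text
t 6.2 tcp [ 607.4 -144.4  112.5] gap 57.3 F [-0.4 -0.4 -0.9] jaw -6.8 q6 83 q1 -13
 shift mm [-113.  -42.  -14.] dr [ 0.1 -0.   9.6]
 shift mm [-118.  -22.  -14.] dr [ 0.1 -0.   9.6]
```

Call:
send_rows(
  targets=[
    {"translation": [-0.012,-0.005,-0.002],"dr": [0,0,1]},
    {"translation": [-0.034,-0.013,-0.004],"dr": [0,0,3]},
    {"translation": [-0.06,-0.022,-0.007],"dr": [0,0,5]},
    {"translation": [-0.087,-0.032,-0.011],"dr": [0,0,7]},
    {"translation": [-0.113,-0.042,-0.014],"dr": [0,0,9.6]},
  ],
  hand=0.085,
)

```text
t: 6.7
tcp_pos: [0.5509, -0.253, 0.1262]
orientation: [[0.285, 0.959, 0.002], [0.959, -0.285, 0.0], [0.001, 0.002, -1.0]]
wrist_force: [1.0, 0.3, -1.2]
finger_gap: 0.085
```

Call:
send_rows(
  targets=[
    {"translation": [-0.035,-0.007,-0.004],"dr": [0,0,3]},
    {"translation": [-0.068,-0.013,-0.008],"dr": [0,0,5]},
    {"translation": [-0.098,-0.018,-0.012],"dr": [0,0,8]},
    {"translation": [-0.114,-0.021,-0.014],"dr": [0,0,9.6]},
    {"translation": [-0.118,-0.022,-0.014],"dr": [0,0,9.6]},
  ],
)

```text
t: 7.2
tcp_pos: [0.4949, -0.3615, 0.14]
orientation: [[0.444, 0.896, 0.002], [0.896, -0.444, 0.0], [0.001, 0.001, -1.0]]
wrist_force: [0.8, 1.1, -0.2]
finger_gap: 0.085
```

```bash
python3 look.py w3
```

```text
t 7.25 tcp [ 495.2 -360.9  139.8] gap 84.9 F [-0.5 -0.6  0.3] jaw -26.2 q6 80 q1 -36
```

View pics/w3.png

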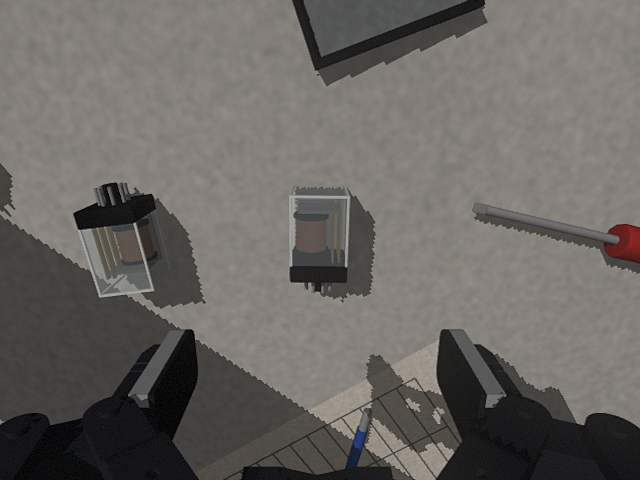

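```bash
python3 - <<'E'
from h import *
d=np.load('pics/w3.npz'); c=cam('wrist',{'orientation':d['R'],'tcp_pos':d['p']})
P=ray(c,[(290.5,197),(349.5,197),(348,283),(290.5,283)],.036); print(np.round(P*1000,1),np.linalg.norm(P[1]-P[0]),np.linalg.norm(P[2]-P[1]))
C=P.mean(0);h=(P[2]+P[3]-P[0]-P[1])[:2]; print(np.degrees(np.arctan2(h[1],h[0]))); print(C)
plan((C[0],C[1],.004,-26))
E
```

```text
[[ 495.9 -327.    36. ]
 [ 527.  -342.5   36. ]
 [ 502.9 -392.1   36. ]
 [ 470.4 -375.9   36. ]] 0.03481545011892234 0.05510265521876773
-116.7939880651773
[ 0.49903284 -0.35937256  0.036     ]
t 7.25 tcp [ 495.2 -360.9  139.8] gap 84.9 F [-0.5 -0.6  0.3] jaw -26.2 q6 80 q1 -36
 shift mm [  3.   3. 136.] dr [ 0.1 -0.1 -0.2]
```

Call:
send_rows(
  targets=[
    {"translation": [0.002,0.002,0.025],"dr": [0,0,0.4]},
    {"translation": [0.003,0.003,0.06],"dr": [0,0,0.4]},
    {"translation": [0.003,0.003,0.1],"dr": [0.1,-0.1,0.4]},
    {"translation": [0.003,0.003,0.128],"dr": [0.1,-0.1,0.4]},
    {"translation": [0.003,0.003,0.134],"dr": [0.1,-0.1,0.4]},
  ],
)

```text
t: 7.75
tcp_pos: [0.4979, -0.3566, 0.0022]
orientation: [[0.446, 0.895, -0.006], [0.895, -0.446, 0.004], [0.001, -0.007, -1.0]]
wrist_force: [-1.0, 0.1, 0.1]
finger_gap: 0.0851
```

Call:
send_rows(
  targets=[
    {"translation": [0,0,0],"dr": [0,0,0]},
    {"translation": [0,0,0],"dr": [0,0,0]},
    {"translation": [0,0,0],"dr": [0,0,0]},
    {"translation": [0,0,0],"dr": [0,0,0]},
    {"translation": [0,0,0],"dr": [0,0,0]},
  ],
  hand=0.02,
)

```text
t: 8.25
tcp_pos: [0.4989, -0.3572, 0.004]
orientation: [[0.446, 0.895, -0.003], [0.895, -0.446, 0.002], [0.0, -0.004, -1.0]]
wrist_force: [-0.1, 0.8, 7.5]
finger_gap: 0.035
```

```bash
python3 - <<'E'
from h import *
# compartment centre (595,-228.2), part heading -96.9 (tray -y); grip at part x=0, bbox centre at +6
u=np.array([.12,.9928]); g=np.array([.5955,-.2282])+.006*u; print(g)
s=sensors.get_state()['tcp_pos']
plan((s[0],s[1],.065,-26.4),(g[0],g[1],.065,-6.9))
E
```

```text
[ 0.59622   -0.2222432]
t 8.25 tcp [ 498.9 -357.2    4. ] gap 35.0 F [-0.1  0.8  7.5] jaw -26.5 q6 81 q1 -36
 shift mm [  0.  -0. -61.] dr [-0.2 -0.  -0.1]
 shift mm [164.  27.  -0.] dr [ -0.    0.  -19.5]
```

Call:
send_rows(
  targets=[
    {"translation": [0,0,-0.006],"dr": [0,0,0]},
    {"translation": [0,0,-0.02],"dr": [0,0,0]},
    {"translation": [0,0,-0.038],"dr": [0,0,0]},
    {"translation": [0,0,-0.054],"dr": [0,0,0]},
    {"translation": [0,0,-0.061],"dr": [-0.2,0,0]},
  ],
)

```text
t: 8.75
tcp_pos: [0.4999, -0.358, 0.0671]
orientation: [[0.446, 0.895, 0.002], [0.895, -0.446, -0.001], [-0.0, 0.002, -1.0]]
wrist_force: [0.6, -0.4, -0.9]
finger_gap: 0.0349
```

Call:
send_rows(
  targets=[
    {"translation": [0.03,0.005,0],"dr": [0,0,-4]},
    {"translation": [0.07,0.011,0],"dr": [0,0,-8]},
    {"translation": [0.11,0.018,0],"dr": [0,0,-13]},
    {"translation": [0.145,0.024,0],"dr": [0,0,-17]},
    {"translation": [0.166,0.027,0],"dr": [0,0,-19.5]},
  ],
)

```text
t: 9.25
tcp_pos: [0.5994, -0.2193, 0.0671]
orientation: [[0.118, 0.993, 0.003], [0.993, -0.118, -0.001], [-0.001, 0.003, -1.0]]
wrist_force: [0.1, -0.5, -0.6]
finger_gap: 0.0354
```

Call:
send_rows(
  targets=[
    {"translation": [0,0,0],"dr": [0,0,0]},
    {"translation": [0,0,0.008],"dr": [0,0,0]},
    {"translation": [0,0,0.02],"dr": [0,0,0]},
    {"translation": [0,0,0.029],"dr": [0,0,0]},
    {"translation": [0,0,0.032],"dr": [0,0,0]},
  ],
)

```text
t: 9.75
tcp_pos: [0.598, -0.2199, 0.0332]
orientation: [[0.119, 0.993, 0.0], [0.993, -0.119, -0.0], [-0.0, 0.0, -1.0]]
wrist_force: [0.2, 0.6, -1.8]
finger_gap: 0.0349
```

```bash
python3 look.py w4; python3 - <<'E'
from h import *
plan((.5965,-.2203,.007,-6.9))
E
```

```text
t 9.8 tcp [ 598.1 -219.8   33.4] gap 35.1 F [ 0.2 -0.2 -1.1] jaw -6.8 q6 77 q1 -20
t 9.8 tcp [ 598.1 -219.8   33.4] gap 35.1 F [ 0.2 -0.2 -1.1] jaw -6.8 q6 77 q1 -20
 shift mm [-1. -2. 26.] dr [0.  0.  0.1]
```

View pics/w4.png

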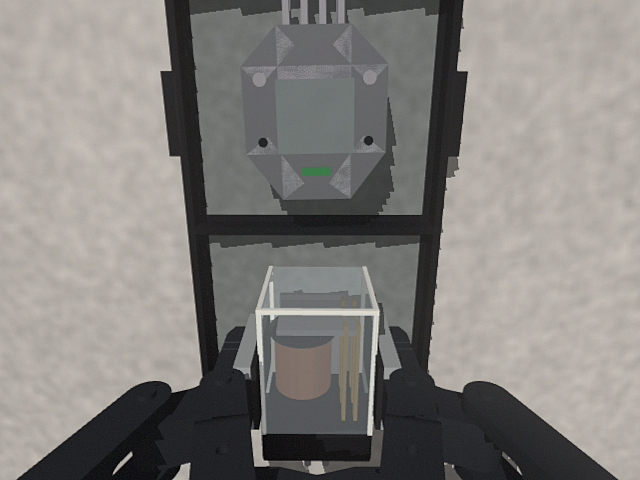

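```bash
python3 - <<'E'
from h import *
d=np.load('pics/w4.npz'); c=cam('wrist',{'orientation':d['R'],'tcp_pos':d['p']})
P=ray(c,[(200,225),(432,225)],.012); m=(P[0]+P[1])/2; u=np.array([.12,.9928]); print(np.round(P*1000,1),m[:2]*1000-44.5*u)
E
```

```text
[[ 557.1 -177.8   12. ]
 [ 649.3 -189.1   12. ]] [ 597.85680932 -227.64048123]
```

Call:
send_rows(
  targets=[
    {"translation": [0,0,0.006],"dr": [0,0,0]},
    {"translation": [0,0,0.013],"dr": [0,0,0]},
    {"translation": [0,0,0.019],"dr": [0,0,0]},
    {"translation": [0,0,0.022],"dr": [0,0,0]},
    {"translation": [0,0,0.024],"dr": [0,0,0]},
  ],
)

```text
t: 10.3
tcp_pos: [0.598, -0.2197, 0.009]
orientation: [[0.119, 0.993, -0.0], [0.993, -0.119, -0.0], [-0.0, -0.0, -1.0]]
wrist_force: [-0.2, -0.1, -0.9]
finger_gap: 0.035
```

Call:
send_rows(
  targets=[
    {"translation": [0,0,0],"dr": [0,0,0]},
    {"translation": [0,0,0.0005],"dr": [0,0,0]},
    {"translation": [0,0,0.001],"dr": [0,0,0]},
    {"translation": [0,0,0.0015],"dr": [0,0,0]},
    {"translation": [0,0,0.0015],"dr": [0,0,0]},
  ],
)

```text
t: 10.8
tcp_pos: [0.5981, -0.2197, 0.0075]
orientation: [[0.119, 0.993, -0.0], [0.993, -0.119, -0.0], [-0.0, -0.0, -1.0]]
wrist_force: [-0.5, -1.0, -1.4]
finger_gap: 0.0352
```

Call:
send_rows(
  targets=[
    {"translation": [0,0,0.0002],"dr": [0,0,0]},
    {"translation": [0,0,0.0004],"dr": [0,0,0]},
    {"translation": [0,0,0.0006],"dr": [0,0,0]},
    {"translation": [0,0,0.0008],"dr": [0,0,0]},
    {"translation": [0,0,0.0008],"dr": [0,0,0]},
  ],
)

```text
t: 11.3
tcp_pos: [0.5981, -0.2198, 0.007]
orientation: [[0.119, 0.993, 0.0], [0.993, -0.119, -0.0], [-0.0, 0.0, -1.0]]
wrist_force: [-1.3, 0.9, 2.8]
finger_gap: 0.0351
```

Call:
send_rows(
  targets=[
    {"translation": [0,0,0],"dr": [0,0,0]},
    {"translation": [0,0,0],"dr": [0,0,0]},
    {"translation": [0,0,0],"dr": [0,0,0]},
    {"translation": [0,0,0],"dr": [0,0,0]},
    {"translation": [0,0,0],"dr": [0,0,0]},
  ],
  hand=0.05,
)

```text
t: 11.8
tcp_pos: [0.5981, -0.2198, 0.0069]
orientation: [[0.119, 0.993, 0.0], [0.993, -0.119, -0.0], [-0.0, 0.0, -1.0]]
wrist_force: [-0.2, 0.1, 0.8]
finger_gap: 0.0501
```

Call:
send_rows(
  targets=[
    {"translation": [0,0,-0.01],"dr": [0,0,0]},
    {"translation": [0,0,-0.035],"dr": [0,0,0]},
    {"translation": [0,0,-0.065],"dr": [0,0,0]},
    {"translation": [0,0,-0.09],"dr": [0,0,0]},
    {"translation": [0,0,-0.105],"dr": [0,0,0]},
  ],
)

```text
t: 12.3
tcp_pos: [0.599, -0.2201, 0.1151]
orientation: [[0.119, 0.993, 0.003], [0.993, -0.119, -0.001], [-0.001, 0.003, -1.0]]
wrist_force: [-0.2, 0.2, 0.5]
finger_gap: 0.0497
```

```bash
python3 - <<'E'
from h import *
plan((.490,.369,.14,82))
E
```

```text
t 12.3 tcp [ 599.  -220.1  115.1] gap 49.7 F [-0.2  0.2  0.5] jaw -6.8 q6 77 q1 -20
 shift mm [191. -59.  -9.] dr [  0.    0.1 -29.6]
 shift mm [195.  43.  -8.] dr [  0.    0.1 -29.6]
 shift mm [149. 133.  -8.] dr [  0.    0.1 -29.6]
```

Contact felt at z = 7.0 mm before release. On to the transformer.

Call:
send_rows(
  targets=[
    {"translation": [0.03,-0.009,-0.002],"dr": [0,0,-5]},
    {"translation": [0.07,-0.022,-0.004],"dr": [0,0,-11]},
    {"translation": [0.11,-0.034,-0.006],"dr": [0,0,-17]},
    {"translation": [0.15,-0.047,-0.008],"dr": [0,0,-23]},
    {"translation": [0.191,-0.059,-0.009],"dr": [0,0,-29.6]},
  ],
  hand=0.085,
)

```text
t: 12.8
tcp_pos: [0.5628, -0.0221, 0.1249]
orientation: [[-0.39, 0.921, 0.004], [0.921, 0.391, -0.001], [-0.003, 0.004, -1.0]]
wrist_force: [0.2, 0.7, 0.3]
finger_gap: 0.085
```

Call:
send_rows(
  targets=[
    {"translation": [0.039,0.009,-0.002],"dr": [0,0,-6]},
    {"translation": [0.078,0.017,-0.003],"dr": [0,0,-12]},
    {"translation": [0.117,0.026,-0.005],"dr": [0,0,-18]},
    {"translation": [0.156,0.034,-0.006],"dr": [0,0,-24]},
    {"translation": [0.195,0.043,-0.008],"dr": [0,0,-29.6]},
  ],
)

```text
t: 13.3
tcp_pos: [0.5256, 0.1758, 0.1334]
orientation: [[-0.797, 0.604, 0.005], [0.604, 0.797, -0.001], [-0.005, 0.002, -1.0]]
wrist_force: [1.0, 0.4, 0.6]
finger_gap: 0.0852
```

Call:
send_rows(
  targets=[
    {"translation": [0.035,0.03,-0.002],"dr": [0,0,-7]},
    {"translation": [0.07,0.06,-0.004],"dr": [0,0,-14]},
    {"translation": [0.105,0.093,-0.006],"dr": [0,0,-21]},
    {"translation": [0.133,0.119,-0.007],"dr": [0,0,-26.5]},
    {"translation": [0.149,0.133,-0.008],"dr": [0,0,-29.6]},
  ],
)

```text
t: 13.8
tcp_pos: [0.4864, 0.375, 0.1418]
orientation: [[-0.992, 0.126, 0.006], [0.126, 0.992, 0.0], [-0.006, 0.001, -1.0]]
wrist_force: [1.1, -0.2, -0.8]
finger_gap: 0.0851
```

```bash
python3 look.py w5
```

```text
t 13.85 tcp [486.1 376.9 141.8] gap 84.8 F [-0.3  1.6  0. ] jaw 83.0 q6 45 q1 38
```

View pics/w5.png

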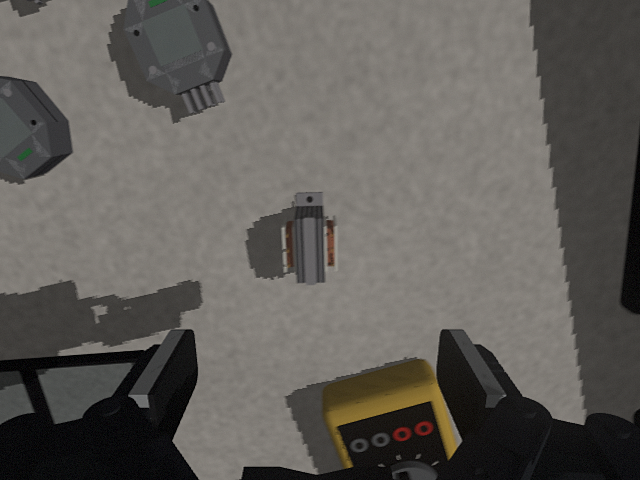

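```bash
python3 - <<'E'
from h import *
d=np.load('pics/w5.npz'); c=cam('wrist',{'orientation':d['R'],'tcp_pos':d['p']})
im=cv2.resize(d['im'][185:295,265:355],None,fx=6,fy=6,interpolation=cv2.INTER_CUBIC); cv2.imwrite('pics/w5c.png',im)
P=ray(c,[(311,217),(311,283),(297,250),(325,250)],.036); print(np.round(P*1000,1),np.linalg.norm(P[1]-P[0]),np.linalg.norm(P[2]-P[3]))
print(proj(c,P.mean(0)))
E
```

```text
[[470.2 373.9  36. ]
 [513.2 368.2  36. ]
 [490.  362.5  36. ]
 [492.2 379.7  36. ]] 0.04337389787605372 0.017349805550596644
[[311.00040655 250.44259786]]
```

View pics/w5c.png

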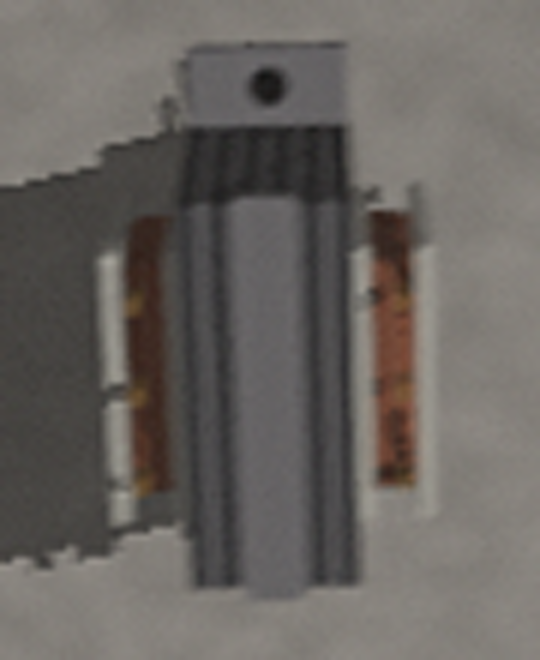

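```bash
python3 - <<'E'
from h import *
plan((.4914,.371,.004,84))
E
```

```text
t 13.85 tcp [486.1 376.9 141.8] gap 84.8 F [-0.3  1.6  0. ] jaw 83.0 q6 45 q1 38
 shift mm [ -5.  -5. 138.] dr [ 0.1  0.3 -1. ]
```

Call:
send_rows(
  targets=[
    {"translation": [-0.003,-0.003,0.025],"dr": [0,0,-0.5]},
    {"translation": [-0.005,-0.005,0.06],"dr": [0.1,0.2,-1]},
    {"translation": [-0.005,-0.005,0.1],"dr": [0.1,0.3,-1]},
    {"translation": [-0.005,-0.005,0.13],"dr": [0.1,0.3,-1]},
    {"translation": [-0.005,-0.005,0.137],"dr": [0.1,0.3,-1]},
  ],
)

```text
t: 14.35
tcp_pos: [0.4896, 0.3699, 0.0022]
orientation: [[-0.994, 0.106, -0.003], [0.106, 0.994, -0.003], [0.003, -0.003, -1.0]]
wrist_force: [-0.5, -0.1, 0.3]
finger_gap: 0.0852
```

Call:
send_rows(
  targets=[
    {"translation": [0,0,0],"dr": [0,0,0]},
    {"translation": [0,0,0],"dr": [0,0,0]},
    {"translation": [0,0,0],"dr": [0,0,0]},
    {"translation": [0,0,0],"dr": [0,0,0]},
    {"translation": [0,0,0],"dr": [0,0,0]},
  ],
  hand=0.02,
)

```text
t: 14.85
tcp_pos: [0.4906, 0.3706, 0.0041]
orientation: [[-0.994, 0.106, -0.001], [0.106, 0.994, -0.001], [0.001, -0.001, -1.0]]
wrist_force: [0.5, -0.7, 4.9]
finger_gap: 0.0333
```

```bash
python3 - <<'E'
from h import *
# long tray +y compartment: middle (608.5,-140)+89u ; jaws along tray y
u=np.array([.12,.9928]); g=np.array([.608,-.1402])+.089*u; print(g)
s=sensors.get_state()['tcp_pos']
plan((s[0],s[1],.08,84),(g[0],g[1],.08,83.1))
E
```

```text
[ 0.61868   -0.0518408]
t 14.85 tcp [490.6 370.6   4.1] gap 33.3 F [ 0.5 -0.7  4.9] jaw 83.9 q6 43 q1 37
 shift mm [  0.  -0. -76.] dr [-0.1 -0.  -0.1]
 shift mm [ -86. -203.    0.] dr [0.  0.  0.5]
 shift mm [ -87. -203.    0.] dr [0.  0.  0.5]
```

Call:
send_rows(
  targets=[
    {"translation": [0,0,-0.008],"dr": [0,0,0]},
    {"translation": [0,0,-0.025],"dr": [0,0,0]},
    {"translation": [0,0,-0.048],"dr": [0,0,0]},
    {"translation": [0,0,-0.068],"dr": [0,0,0]},
    {"translation": [0,0,-0.076],"dr": [0,0,0]},
  ],
)

```text
t: 15.35
tcp_pos: [0.4917, 0.3716, 0.0831]
orientation: [[-0.994, 0.106, 0.002], [0.106, 0.994, 0.001], [-0.002, 0.002, -1.0]]
wrist_force: [0.7, 0.2, -1.4]
finger_gap: 0.0332
```

Call:
send_rows(
  targets=[
    {"translation": [-0.009,-0.021,0],"dr": [0,0,0]},
    {"translation": [-0.026,-0.062,0],"dr": [0,0,0.1]},
    {"translation": [-0.046,-0.108,0],"dr": [0,0,0.2]},
    {"translation": [-0.066,-0.155,0],"dr": [0,0,0.3]},
    {"translation": [-0.086,-0.203,0],"dr": [0,0,0.5]},
  ],
)

```text
t: 15.85
tcp_pos: [0.5551, 0.162, 0.0832]
orientation: [[-0.994, 0.114, 0.003], [0.114, 0.994, 0.001], [-0.002, 0.002, -1.0]]
wrist_force: [0.4, -0.7, -1.9]
finger_gap: 0.0328
```

Call:
send_rows(
  targets=[
    {"translation": [-0.021,-0.048,0],"dr": [0,0,0]},
    {"translation": [-0.041,-0.095,0],"dr": [0,0,0.1]},
    {"translation": [-0.06,-0.14,0],"dr": [0,0,0.2]},
    {"translation": [-0.077,-0.18,0],"dr": [0,0,0.3]},
    {"translation": [-0.087,-0.203,0],"dr": [0,0,0.5]},
  ],
)

```text
t: 16.35
tcp_pos: [0.619, -0.0533, 0.0831]
orientation: [[-0.992, 0.125, 0.003], [0.125, 0.992, 0.001], [-0.003, 0.001, -1.0]]
wrist_force: [0.3, 1.0, -0.6]
finger_gap: 0.0331
```

Call:
send_rows(
  targets=[
    {"translation": [0,0,0],"dr": [0,0,0]},
    {"translation": [0,0,0.01],"dr": [0,0,0]},
    {"translation": [0,0,0.025],"dr": [0,0,0]},
    {"translation": [0,0,0.036],"dr": [0,0,0]},
    {"translation": [0,0,0.04],"dr": [0,0,0]},
  ],
)

```text
t: 16.85
tcp_pos: [0.6178, -0.0519, 0.0414]
orientation: [[-0.992, 0.124, 0.0], [0.124, 0.992, 0.001], [-0.0, 0.001, -1.0]]
wrist_force: [-0.2, 0.2, -2.8]
finger_gap: 0.0336
```

```bash
python3 look.py w6
```

```text
t 16.9 tcp [618.  -52.1  41.4] gap 33.1 F [-0.6 -0.7 -1.6] jaw 82.9 q6 2 q1 -5
```

View pics/w6.png

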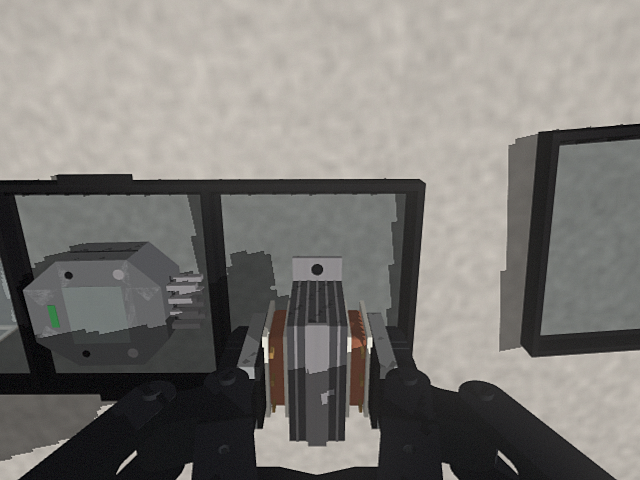

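```bash
python3 - <<'E'
from h import *
d=np.load('pics/w6.npz'); c=cam('wrist',{'orientation':d['R'],'tcp_pos':d['p']})
P=ray(c,[(219,193),(416,193),(213,360),(405,360)],.012); u=np.array([.12,.9928]);v=np.array([.9928,-.12]); print(np.round(P*1000,1),(P[0]+P[1])[:2]/2*1000+48*v, np.linalg.norm(P[1]-P[0]))
plan((.6178,-.052,.007,83.1))
E
```

```text
[[ 566.6  -85.6   12. ]
 [ 576.8   -5.4   12. ]
 [ 644.3 -104.2   12. ]
 [ 655.7  -14.6   12. ]] [619.37240745 -51.28018103] 0.080820625044397
t 16.9 tcp [618.  -52.1  41.4] gap 33.1 F [-0.6 -0.7 -1.6] jaw 82.9 q6 2 q1 -5
 shift mm [ 0.  0. 34.] dr [ 0.1  0.  -0.2]
```

Call:
send_rows(
  targets=[
    {"translation": [0,0,0.007],"dr": [0,0,0]},
    {"translation": [0,0,0.016],"dr": [0,0,0]},
    {"translation": [0,0,0.025],"dr": [0,0,0]},
    {"translation": [0,0,0.03],"dr": [0,0,0]},
    {"translation": [0,0,0.0325],"dr": [0,0,0]},
  ],
)

```text
t: 17.4
tcp_pos: [0.6176, -0.0521, 0.0081]
orientation: [[-0.992, 0.124, -0.0], [0.124, 0.992, 0.001], [0.0, 0.001, -1.0]]
wrist_force: [0.1, -0.1, -0.8]
finger_gap: 0.0329
```

Call:
send_rows(
  targets=[
    {"translation": [0,0,0],"dr": [0,0,0]},
    {"translation": [0,0,0.0005],"dr": [0,0,0]},
    {"translation": [0,0,0.001],"dr": [0,0,0]},
    {"translation": [0,0,0.0015],"dr": [0,0,0]},
    {"translation": [0,0,0.0015],"dr": [0,0,0]},
  ],
)

```text
t: 17.9
tcp_pos: [0.6179, -0.0522, 0.0071]
orientation: [[-0.992, 0.124, 0.0], [0.124, 0.992, 0.001], [-0.0, 0.001, -1.0]]
wrist_force: [-0.3, -0.4, 1.9]
finger_gap: 0.0329
```

Call:
send_rows(
  targets=[
    {"translation": [0,0,0],"dr": [0,0,0]},
    {"translation": [0,0,0],"dr": [0,0,0]},
    {"translation": [0,0,0],"dr": [0,0,0]},
    {"translation": [0,0,0],"dr": [0,0,0]},
    {"translation": [0,0,0],"dr": [0,0,0]},
  ],
  hand=0.046,
)

```text
t: 18.4
tcp_pos: [0.6179, -0.0522, 0.0071]
orientation: [[-0.992, 0.124, 0.0], [0.124, 0.992, 0.001], [-0.0, 0.001, -1.0]]
wrist_force: [0.2, 0.0, -0.4]
finger_gap: 0.0456
```

Call:
send_rows(
  targets=[
    {"translation": [0,0,-0.01],"dr": [0,0,0]},
    {"translation": [0,0,-0.035],"dr": [0,0,0]},
    {"translation": [0,0,-0.065],"dr": [0,0,0]},
    {"translation": [0,0,-0.09],"dr": [0,0,0]},
    {"translation": [0,0,-0.105],"dr": [0,0,0]},
  ],
)

```text
t: 18.9
tcp_pos: [0.6188, -0.0523, 0.1152]
orientation: [[-0.992, 0.124, 0.004], [0.124, 0.992, 0.001], [-0.003, 0.001, -1.0]]
wrist_force: [0.3, -0.5, -0.3]
finger_gap: 0.0457
```

```bash
python3 - <<'E'
from h import *
plan((.380,.255,.17,110))
E
```

```text
t 18.9 tcp [618.8 -52.3 115.2] gap 45.7 F [ 0.3 -0.5 -0.3] jaw 82.9 q6 2 q1 -5
 shift mm [137. 138. -28.] dr [  0.    0.1 -13.6]
 shift mm [101. 166. -28.] dr [  0.    0.1 -13.6]
```

Call:
send_rows(
  targets=[
    {"translation": [0.014,0.014,-0.003],"dr": [0,0,-1.5]},
    {"translation": [0.042,0.042,-0.009],"dr": [0,0,-4]},
    {"translation": [0.073,0.074,-0.015],"dr": [0,0,-7]},
    {"translation": [0.105,0.106,-0.022],"dr": [0,0,-10]},
    {"translation": [0.137,0.138,-0.028],"dr": [0,0,-13.6]},
  ],
  hand=0.085,
)

```text
t: 19.4
tcp_pos: [0.4976, 0.103, 0.1431]
orientation: [[-0.993, -0.116, 0.003], [-0.116, 0.993, 0.001], [-0.003, 0.0, -1.0]]
wrist_force: [0.3, 1.2, 0.3]
finger_gap: 0.0849
```

Call:
send_rows(
  targets=[
    {"translation": [0.027,0.044,-0.007],"dr": [0,0,-4]},
    {"translation": [0.053,0.087,-0.015],"dr": [0,0,-8]},
    {"translation": [0.077,0.127,-0.022],"dr": [0,0,-11]},
    {"translation": [0.094,0.155,-0.027],"dr": [0,0,-13]},
    {"translation": [0.101,0.166,-0.028],"dr": [0,0,-13.6]},
  ],
)

```text
t: 19.9
tcp_pos: [0.3752, 0.2583, 0.1715]
orientation: [[-0.936, -0.351, 0.003], [-0.351, 0.936, 0.002], [-0.004, 0.001, -1.0]]
wrist_force: [0.5, 0.1, -1.4]
finger_gap: 0.0851
```

Call:
send_rows(
  targets=[
    {"translation": [0,0,0],"dr": [0,0,0]},
    {"translation": [0,0,0],"dr": [0,0,0]},
    {"translation": [0,0,0],"dr": [0,0,0]},
    {"translation": [0,0,0],"dr": [0,0,0]},
    {"translation": [0,0,0],"dr": [0,0,0]},
  ],
)

```text
t: 20.4
tcp_pos: [0.3757, 0.2575, 0.1713]
orientation: [[-0.937, -0.349, 0.003], [-0.349, 0.937, 0.002], [-0.003, 0.0, -1.0]]
wrist_force: [0.9, 0.1, -0.5]
finger_gap: 0.0848
```

```bash
python3 look.py w7
```

```text
t 20.45 tcp [375.6 257.6 171.3] gap 85.2 F [ 0.9 -0.5 -1. ] jaw 110.5 q6 14 q1 34
```

View pics/w7.png

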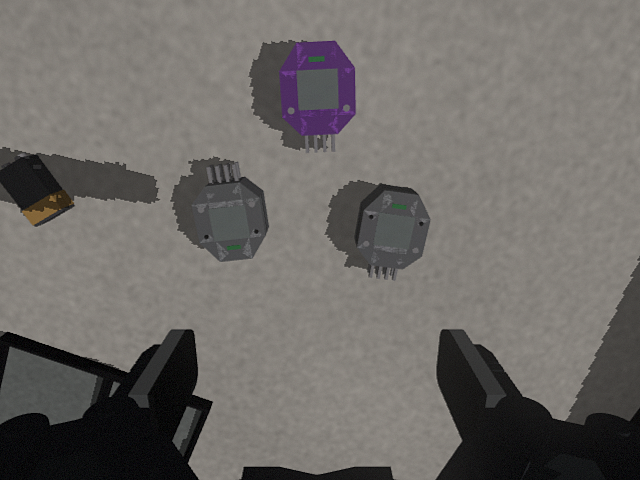

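```bash
python3 - <<'E'
from h import *
d=np.load('pics/w7.npz'); im=d['im']; c=cam('wrist',{'orientation':d['R'],'tcp_pos':d['p']})
for n,(u,v) in dict(a2=(227,224),a1=(394,231)).items():
    ref=np.median(im[v-5:v+6,u-5:u+6].reshape(-1,3),0)
    m=(np.abs(im.astype(int)-ref).max(2)<9).astype(np.uint8); r=np.zeros_like(m); r[v-32:v+33,u-32:u+33]=1; m=cv2.morphologyEx(m*r,cv2.MORPH_OPEN,np.ones((5,5),np.uint8))
    k=max(cv2.findContours(m,0,1)[0],key=cv2.contourArea)
    P=ray(c,k[:,0],.024)[:,:2].astype(np.float32)*1000; R=cv2.minAreaRect(P)
    i=im.astype(int); g=(i[...,1]-np.maximum(i[...,0],i[...,2])>30)*r; gy,gx=np.nonzero(g); G=ray(c,[(gx.mean(),gy.mean())],.024)[0,:2]*1000
    h=np.array(R[0])-G; print(n,ref,np.round(R,1) if 0 else R,'label',G,'head',np.degrees(np.arctan2(h[1],h[0])),np.linalg.norm(h))
E
```

```text
a2 [86. 87. 83.] ((396.094482421875, 198.47268676757812), (25.43134117126465, 26.07396697998047), 26.73346519470215) label [412.78200754 206.67695667] head -153.81938131771722 18.59525582803274
a1 [86. 87. 83.] ((361.23773193359375, 310.4604797363281), (23.96651840209961, 26.501155853271484), 13.15263557434082) label [343.67356766 306.42099134] head 12.951929893189648 18.022689396889085
```

```bash
python3 - <<'E'
from h import *
plan((.3583,.3098,.1,103),(.3583,.3098,.003,103))
E
```

```text
t 20.45 tcp [375.6 257.6 171.3] gap 85.2 F [ 0.9 -0.5 -1. ] jaw 110.5 q6 14 q1 34
 shift mm [-2. 55. 71.] dr [0.  0.2 7.5]
 shift mm [-0.  0. 97.] dr [-0.  0. -0.]
```

Call:
send_rows(
  targets=[
    {"translation": [0,0.01,0.013],"dr": [0,0,1.5]},
    {"translation": [-0.001,0.026,0.034],"dr": [0,0,4]},
    {"translation": [-0.002,0.043,0.055],"dr": [0,0.1,6]},
    {"translation": [-0.002,0.053,0.068],"dr": [0,0.2,7.5]},
    {"translation": [-0.002,0.055,0.071],"dr": [0,0.2,7.5]},
  ],
)

```text
t: 20.95
tcp_pos: [0.3578, 0.3099, 0.0989]
orientation: [[-0.975, -0.224, -0.002], [-0.224, 0.975, -0.001], [0.003, -0.0, -1.0]]
wrist_force: [1.1, -0.9, -0.2]
finger_gap: 0.085
```

```bash
python3 - <<'E'
from h import *
plan((.3583,.3098,.003,103))
E
```

```text
t 20.95 tcp [357.8 309.9  98.9] gap 85.0 F [ 1.1 -0.9 -0.2] jaw 103.0 q6 28 q1 41
 shift mm [-1. -0. 96.] dr [-0.  -0.1 -0. ]
```

Call:
send_rows(
  targets=[
    {"translation": [0,0,0.02],"dr": [0,0,0]},
    {"translation": [0,0,0.045],"dr": [0,0,0]},
    {"translation": [0,0,0.073],"dr": [0,0,0]},
    {"translation": [0,0,0.09],"dr": [0,0,0]},
    {"translation": [0,0,0.095],"dr": [0,0,0]},
  ],
)

```text
t: 21.45
tcp_pos: [0.3573, 0.3087, 0.0028]
orientation: [[-0.974, -0.224, -0.004], [-0.224, 0.974, -0.003], [0.004, -0.002, -1.0]]
wrist_force: [0.2, 0.6, -0.9]
finger_gap: 0.0851
```

Call:
send_rows(
  targets=[
    {"translation": [0,0,0],"dr": [0,0,0]},
    {"translation": [0,0,0],"dr": [0,0,0]},
    {"translation": [0,0,0],"dr": [0,0,0]},
    {"translation": [0,0,0],"dr": [0,0,0]},
    {"translation": [0,0,0],"dr": [0,0,0]},
  ],
  hand=0.03,
)

```text
t: 21.95
tcp_pos: [0.358, 0.3091, 0.0041]
orientation: [[-0.974, -0.224, -0.002], [-0.224, 0.974, -0.001], [0.002, -0.001, -1.0]]
wrist_force: [-0.5, -2.1, 5.5]
finger_gap: 0.0467
```

```bash
python3 - <<'E'
from h import *
s=sensors.get_state()['tcp_pos']; u=np.array([.044,.999]); g=np.array([.6155,.1795])-.004*u
plan((s[0],s[1],.07,103),(g[0],g[1],.07,177.5))
E
```

```text
t 21.95 tcp [358.  309.1   4.1] gap 46.7 F [-0.5 -2.1  5.5] jaw 103.0 q6 28 q1 41
 shift mm [  0.  -0. -66.] dr [-0.1 -0.1 -0. ]
 shift mm [-110.  -94.   -0.] dr [ -0.    0.  -37.2]
 shift mm [ -31. -142.   -0.] dr [ -0.    0.  -37.2]
```

Call:
send_rows(
  targets=[
    {"translation": [0,0,-0.006],"dr": [0,0,0]},
    {"translation": [0,0,-0.022],"dr": [0,0,0]},
    {"translation": [0,0,-0.042],"dr": [0,0,0]},
    {"translation": [0,0,-0.059],"dr": [0,0,0]},
    {"translation": [0,0,-0.066],"dr": [0,0,0]},
  ],
)

```text
t: 22.45
tcp_pos: [0.359, 0.31, 0.0724]
orientation: [[-0.974, -0.225, 0.0], [-0.225, 0.974, 0.001], [-0.0, 0.001, -1.0]]
wrist_force: [-0.6, -0.6, -1.0]
finger_gap: 0.0468
```

Call:
send_rows(
  targets=[
    {"translation": [-0.015,-0.012,0],"dr": [0,0,-5]},
    {"translation": [-0.036,-0.03,0],"dr": [0,0,-13]},
    {"translation": [-0.06,-0.051,0],"dr": [0,0,-21]},
    {"translation": [-0.085,-0.072,0],"dr": [0,0,-29]},
    {"translation": [-0.11,-0.094,0],"dr": [0,0,-37.2]},
  ],
)

```text
t: 22.95
tcp_pos: [0.4883, 0.2425, 0.0725]
orientation: [[-0.636, -0.772, 0.0], [-0.772, 0.636, 0.001], [-0.001, 0.0, -1.0]]
wrist_force: [-0.2, 0.6, -0.3]
finger_gap: 0.0468
```

Call:
send_rows(
  targets=[
    {"translation": [-0.007,-0.033,0],"dr": [0,0,-8]},
    {"translation": [-0.015,-0.066,0],"dr": [0,0,-16.5]},
    {"translation": [-0.022,-0.1,0],"dr": [0,0,-25]},
    {"translation": [-0.028,-0.128,0],"dr": [0,0,-33]},
    {"translation": [-0.031,-0.142,0],"dr": [0,0,-37.2]},
  ],
)

```text
t: 23.45
tcp_pos: [0.6197, 0.1747, 0.0722]
orientation: [[-0.036, -0.999, 0.001], [-0.999, 0.036, 0.001], [-0.001, -0.001, -1.0]]
wrist_force: [-0.4, -0.9, -1.0]
finger_gap: 0.0465
```

Call:
send_rows(
  targets=[
    {"translation": [0,0,0],"dr": [0,0,0]},
    {"translation": [0,0,0.005],"dr": [0,0,0]},
    {"translation": [0,0,0.012],"dr": [0,0,0]},
    {"translation": [0,0,0.018],"dr": [0,0,0]},
    {"translation": [0,0,0.02],"dr": [0,0,0]},
  ],
)

```text
t: 23.95
tcp_pos: [0.6185, 0.1751, 0.0512]
orientation: [[-0.035, -0.999, -0.0], [-0.999, 0.035, 0.0], [-0.0, 0.001, -1.0]]
wrist_force: [-0.6, -0.3, -1.0]
finger_gap: 0.0466
```

```bash
python3 look.py w8
```

```text
t 24.0 tcp [618.7 175.1  51.3] gap 46.6 F [-0.  -0.7 -0.3] jaw 178.0 q6 -72 q1 16
```

View pics/w8.png

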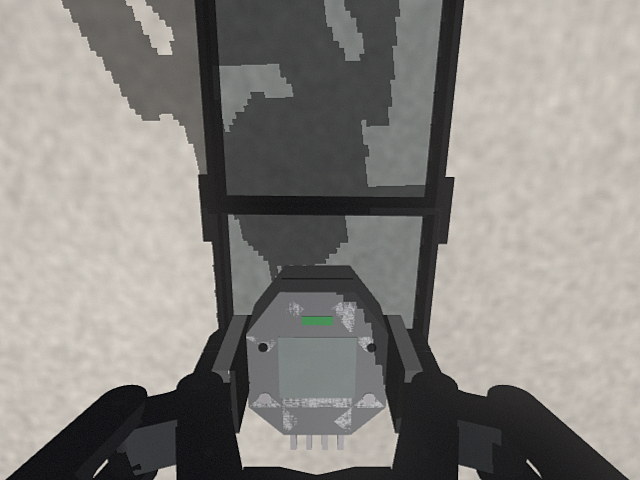

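```bash
python3 - <<'E'
from h import *
d=np.load('pics/w8.npz'); c=cam('wrist',{'orientation':d['R'],'tcp_pos':d['p']})
P=ray(c,[(212,204),(438,204),(320,204)],.012); u=np.array([.044,.999]); C=(P[0]+P[1])[:2]/2+.0445*u; print(np.round(P*1000,1),C,C-.089*u)
C[0]-=.0005; g=C-.004*u; plan((g[0],g[1],.0085,177.5))
E
```

```text
[[664.2 132.7  12. ]
 [565.4 136.4  12. ]
 [617.  134.5  12. ]] [0.6167231  0.17901521] [0.6128071  0.09010421]
t 24.0 tcp [618.7 175.1  51.3] gap 46.6 F [-0.  -0.7 -0.3] jaw 178.0 q6 -72 q1 16
 shift mm [ 0.  3. 43.] dr [0.  0.  0.5]
```

Call:
send_rows(
  targets=[
    {"translation": [0,0.001,0.009],"dr": [0,0,0]},
    {"translation": [0,0.002,0.022],"dr": [0,0,0.2]},
    {"translation": [0,0.0025,0.034],"dr": [0,0,0.2]},
    {"translation": [0,0.0025,0.04],"dr": [0,0,0.2]},
    {"translation": [0,0.0025,0.0425],"dr": [0,0,0.2]},
  ],
)

```text
t: 24.5
tcp_pos: [0.6155, 0.175, 0.0075]
orientation: [[-0.039, -0.999, -0.002], [-0.999, 0.039, -0.0], [0.0, 0.002, -1.0]]
wrist_force: [0.2, -0.8, -1.6]
finger_gap: 0.0465
```

Call:
send_rows(
  targets=[
    {"translation": [0,0,0],"dr": [0,0,0]},
    {"translation": [0,0,0.0005],"dr": [0,0,0]},
    {"translation": [0,0,0.001],"dr": [0,0,0]},
    {"translation": [0,0,0.0014],"dr": [0,0,0]},
    {"translation": [0,0,0.0016],"dr": [0,0,0]},
  ],
)

```text
t: 25.0
tcp_pos: [0.6157, 0.175, 0.0072]
orientation: [[-0.039, -0.999, -0.001], [-0.999, 0.039, 0.0], [-0.0, 0.001, -1.0]]
wrist_force: [-3.9, -0.1, 10.5]
finger_gap: 0.0461
```

Contact (10 N). Release and lift, then go for the last arrester.

Call:
send_rows(
  targets=[
    {"translation": [0,0,0],"dr": [0,0,0]},
    {"translation": [0,0,0],"dr": [0,0,0]},
    {"translation": [0,0,0],"dr": [0,0,0]},
    {"translation": [0,0,0],"dr": [0,0,0]},
    {"translation": [0,0,0],"dr": [0,0,0]},
  ],
  hand=0.057,
)

```text
t: 25.5
tcp_pos: [0.6157, 0.175, 0.007]
orientation: [[-0.039, -0.999, -0.001], [-0.999, 0.039, 0.0], [-0.0, 0.001, -1.0]]
wrist_force: [-0.0, -0.9, 1.2]
finger_gap: 0.0571
```

Call:
send_rows(
  targets=[
    {"translation": [0,0,-0.01],"dr": [0,0,0]},
    {"translation": [0,0,-0.035],"dr": [0,0,0]},
    {"translation": [0,0,-0.065],"dr": [0,0,0]},
    {"translation": [0,0,-0.085],"dr": [0,0,0]},
    {"translation": [0,0,-0.093],"dr": [0,0,0]},
  ],
)

```text
t: 26.0
tcp_pos: [0.617, 0.1754, 0.103]
orientation: [[-0.039, -0.999, 0.003], [-0.999, 0.039, 0.001], [-0.001, -0.003, -1.0]]
wrist_force: [0.1, -0.5, -0.4]
finger_gap: 0.0568
```

```bash
python3 - <<'E'
from h import *
a=np.radians(-153.5); g=np.array([.3961,.1985])-.003*np.array([np.cos(a),np.sin(a)]); print(g)
plan((g[0],g[1],.1,116.5))
E
```

```text
[0.3987848  0.19983859]
t 26.0 tcp [617.  175.4 103. ] gap 56.8 F [ 0.1 -0.5 -0.4] jaw 177.8 q6 -72 q1 16
 shift mm [ -8. 110.   1.] dr [-0.   0.1 30.6]
 shift mm [49. 98.  1.] dr [-0.   0.1 30.6]
```

Call:
send_rows(
  targets=[
    {"translation": [-0.001,0.013,0],"dr": [0,0,4]},
    {"translation": [-0.002,0.035,0],"dr": [0,0,10]},
    {"translation": [-0.004,0.06,0.001],"dr": [0,0,17]},
    {"translation": [-0.006,0.085,0.001],"dr": [0,0,24]},
    {"translation": [-0.008,0.11,0.001],"dr": [0,0.1,30.6]},
  ],
  hand=0.085,
)

```text
t: 26.5
tcp_pos: [0.5061, 0.1874, 0.1013]
orientation: [[-0.547, -0.837, 0.001], [-0.837, 0.547, -0.001], [-0.0, -0.002, -1.0]]
wrist_force: [0.4, -0.4, 0.3]
finger_gap: 0.0851
```

Call:
send_rows(
  targets=[
    {"translation": [0.012,0.025,0],"dr": [0,0,8]},
    {"translation": [0.025,0.05,0.001],"dr": [0,0,16]},
    {"translation": [0.038,0.076,0.001],"dr": [0,0,24]},
    {"translation": [0.046,0.092,0.001],"dr": [0,0,29]},
    {"translation": [0.049,0.098,0.001],"dr": [0,0.1,30.6]},
  ],
)

```text
t: 27.0
tcp_pos: [0.3949, 0.1997, 0.0999]
orientation: [[-0.898, -0.44, -0.001], [-0.44, 0.898, -0.002], [0.002, -0.002, -1.0]]
wrist_force: [0.5, 0.4, -0.0]
finger_gap: 0.0847
```

```bash
python3 - <<'E'
from h import *
plan((.3988,.1998,.003,116.5))
E
```

```text
t 27.0 tcp [394.9 199.7  99.9] gap 84.7 F [ 0.5  0.4 -0. ] jaw 116.1 q6 1 q1 27
 shift mm [-4. -1. 97.] dr [-0.1 -0.1 -0.4]
```

Call:
send_rows(
  targets=[
    {"translation": [-0.002,0,0.02],"dr": [0,0,-0.4]},
    {"translation": [-0.003,-0.001,0.045],"dr": [0,0,-0.4]},
    {"translation": [-0.003,-0.001,0.073],"dr": [0,0,-0.4]},
    {"translation": [-0.003,-0.001,0.09],"dr": [0,0,-0.4]},
    {"translation": [-0.003,-0.001,0.096],"dr": [0,0,-0.4]},
  ],
)

```text
t: 27.5
tcp_pos: [0.3965, 0.1992, 0.0023]
orientation: [[-0.895, -0.447, -0.004], [-0.447, 0.895, -0.004], [0.006, -0.002, -1.0]]
wrist_force: [-0.3, 0.1, -0.6]
finger_gap: 0.0851
```

Call:
send_rows(
  targets=[
    {"translation": [0,0,0],"dr": [0,0,0]},
    {"translation": [0,0,0],"dr": [0,0,0]},
    {"translation": [0,0,0],"dr": [0,0,0]},
    {"translation": [0,0,0],"dr": [0,0,0]},
    {"translation": [0,0,0],"dr": [0,0,0]},
  ],
  hand=0.03,
)

```text
t: 28.0
tcp_pos: [0.3971, 0.1995, 0.0033]
orientation: [[-0.895, -0.447, -0.003], [-0.447, 0.895, -0.003], [0.004, -0.002, -1.0]]
wrist_force: [-0.3, -0.0, 8.0]
finger_gap: 0.0467
```

```bash
python3 - <<'E'
from h import *
# heading at place: jaw 177.7 -> part heading 267.7 (-tray y); bbox centre +4 along -u => grip at C+4u
s=sensors.get_state()['tcp_pos']; u=np.array([.044,.999]); g=np.array([.612,.0901])+.004*u
plan((s[0],s[1],.07,116.5),(g[0],g[1],.07,177.7))
E
```

```text
t 28.0 tcp [397.1 199.5   3.3] gap 46.7 F [-0.3 -0.   8. ] jaw 116.5 q6 0 q1 27
 shift mm [  0.  -0. -67.] dr [-0.1 -0.2  0. ]
 shift mm [-73. -95.   0.] dr [ -0.    0.  -30.6]
 shift mm [ -14. -119.   -0.] dr [ -0.   -0.  -30.6]
```

Call:
send_rows(
  targets=[
    {"translation": [0,0,-0.006],"dr": [0,0,0]},
    {"translation": [0,0,-0.022],"dr": [0,0,0]},
    {"translation": [0,0,-0.042],"dr": [0,0,0]},
    {"translation": [0,0,-0.06],"dr": [0,0,0]},
    {"translation": [0,0,-0.067],"dr": [0,-0.1,0]},
  ],
)

```text
t: 28.5
tcp_pos: [0.3984, 0.2002, 0.0723]
orientation: [[-0.895, -0.447, 0.002], [-0.447, 0.895, -0.001], [-0.001, -0.002, -1.0]]
wrist_force: [0.3, -0.5, -1.0]
finger_gap: 0.0465
```

Call:
send_rows(
  targets=[
    {"translation": [-0.009,-0.012,0],"dr": [0,0,-4]},
    {"translation": [-0.023,-0.03,0],"dr": [0,0,-10]},
    {"translation": [-0.039,-0.051,0],"dr": [0,0,-17]},
    {"translation": [-0.056,-0.073,0],"dr": [0,0,-24]},
    {"translation": [-0.073,-0.095,0],"dr": [0,0,-30.6]},
  ],
)

```text
t: 29.0
tcp_pos: [0.5069, 0.1473, 0.0725]
orientation: [[-0.538, -0.843, 0.002], [-0.843, 0.538, -0.001], [-0.0, -0.002, -1.0]]
wrist_force: [-0.1, 0.2, -1.0]
finger_gap: 0.0465
```

Call:
send_rows(
  targets=[
    {"translation": [-0.003,-0.028,0],"dr": [0,0,-7]},
    {"translation": [-0.007,-0.058,0],"dr": [0,0,-15]},
    {"translation": [-0.01,-0.087,0],"dr": [0,0,-22.5]},
    {"translation": [-0.013,-0.109,0],"dr": [0,0,-28]},
    {"translation": [-0.014,-0.119,0],"dr": [0,0,-30.6]},
  ],
)

```text
t: 29.5
tcp_pos: [0.6164, 0.094, 0.0723]
orientation: [[-0.032, -0.999, 0.002], [-0.999, 0.032, -0.001], [0.001, -0.002, -1.0]]
wrist_force: [0.5, -0.2, -0.3]
finger_gap: 0.0466
```

Call:
send_rows(
  targets=[
    {"translation": [0,0,0],"dr": [0,0,0]},
    {"translation": [0,0,0.005],"dr": [0,0,0]},
    {"translation": [0,0,0.012],"dr": [0,0,0]},
    {"translation": [0,0,0.018],"dr": [0,0,0]},
    {"translation": [0,0,0.02],"dr": [0,0,0]},
  ],
)

```text
t: 30.0
tcp_pos: [0.6154, 0.0943, 0.0512]
orientation: [[-0.032, -0.999, 0.001], [-0.999, 0.032, -0.001], [0.001, -0.001, -1.0]]
wrist_force: [-0.4, 0.1, -1.3]
finger_gap: 0.047
```

```bash
python3 - <<'E'
from h import *
plan((.6122,.0941,.008,177.7))
E
```

```text
t 30.0 tcp [615.4  94.3  51.2] gap 47.0 F [-0.4  0.1 -1.3] jaw 178.2 q6 -79 q1 9
 shift mm [ 0.  3. 43.] dr [-0.  -0.1  0.5]
```

Call:
send_rows(
  targets=[
    {"translation": [0,0.001,0.009],"dr": [0,0,0.2]},
    {"translation": [0,0.002,0.022],"dr": [0,0,0.4]},
    {"translation": [0,0.0025,0.034],"dr": [0,0,0.4]},
    {"translation": [0,0.0025,0.04],"dr": [0,0,0.4]},
    {"translation": [0,0.0025,0.0425],"dr": [0,0,0.4]},
  ],
)

```text
t: 30.5
tcp_pos: [0.6123, 0.0941, 0.0075]
orientation: [[-0.039, -0.999, -0.001], [-0.999, 0.039, -0.001], [0.001, 0.001, -1.0]]
wrist_force: [-1.0, 0.2, -0.8]
finger_gap: 0.047
```

Call:
send_rows(
  targets=[
    {"translation": [0,0,0],"dr": [0,0,0]},
    {"translation": [0,0,0.0005],"dr": [0,0,0]},
    {"translation": [0,0,0.001],"dr": [0,0,0]},
    {"translation": [0,0,0.0014],"dr": [0,0,0]},
    {"translation": [0,0,0.0016],"dr": [0,0,0]},
  ],
)

```text
t: 31.0
tcp_pos: [0.6127, 0.0942, 0.0064]
orientation: [[-0.039, -0.999, -0.0], [-0.999, 0.039, -0.001], [0.001, -0.0, -1.0]]
wrist_force: [-1.0, -0.2, 3.3]
finger_gap: 0.0465
```

Contact again; release, lift, and move back to clear the view.

Call:
send_rows(
  targets=[
    {"translation": [0,0,0],"dr": [0,0,0]},
    {"translation": [0,0,0],"dr": [0,0,0]},
    {"translation": [0,0,0],"dr": [0,0,0]},
    {"translation": [0,0,0],"dr": [0,0,0]},
    {"translation": [0,0,0],"dr": [0,0,0]},
  ],
  hand=0.057,
)

```text
t: 31.5
tcp_pos: [0.6126, 0.0942, 0.0063]
orientation: [[-0.039, -0.999, -0.0], [-0.999, 0.039, -0.001], [0.001, 0.0, -1.0]]
wrist_force: [0.1, 0.1, 0.1]
finger_gap: 0.0568
```

Call:
send_rows(
  targets=[
    {"translation": [0,0,-0.01],"dr": [0,0,0]},
    {"translation": [0,0,-0.035],"dr": [0,0,0]},
    {"translation": [0,0,-0.07],"dr": [0,0,0]},
    {"translation": [0,0,-0.11],"dr": [0,0,0]},
    {"translation": [0,0,-0.15],"dr": [0,0,0]},
  ],
)

```text
t: 32.0
tcp_pos: [0.6123, 0.0944, 0.1586]
orientation: [[-0.039, -0.999, -0.0], [-0.999, 0.039, -0.001], [0.001, 0.0, -1.0]]
wrist_force: [1.3, -0.4, -0.2]
finger_gap: 0.0568
```

Call:
send_rows(
  targets=[
    {"translation": [0,0.03,-0.01],"dr": [0,0,0]},
    {"translation": [0,0.075,-0.02],"dr": [0,0,0]},
    {"translation": [0,0.12,-0.03],"dr": [0,0,0]},
    {"translation": [0,0.165,-0.04],"dr": [0,0,0]},
    {"translation": [0,0.21,-0.05],"dr": [0,0,0]},
  ],
)

```text
t: 32.5
tcp_pos: [0.4006, 0.1024, 0.2095]
orientation: [[-0.039, -0.999, 0.001], [-0.999, 0.039, -0.001], [0.001, -0.001, -1.0]]
wrist_force: [0.3, -0.2, 0.6]
finger_gap: 0.0568
```

Call:
send_rows(
  targets=[
    {"translation": [0,0.02,0],"dr": [0,0,0]},
    {"translation": [0,0.04,0],"dr": [0,0,0]},
    {"translation": [0,0.06,0],"dr": [0,0,0]},
    {"translation": [0,0.06,0],"dr": [0,0,0]},
    {"translation": [0,0.06,0],"dr": [0,0,0]},
  ],
)

```text
t: 33.0
tcp_pos: [0.3411, 0.1049, 0.2102]
orientation: [[-0.038, -0.999, 0.003], [-0.999, 0.038, -0.0], [0.0, -0.003, -1.0]]
wrist_force: [-0.2, -0.5, 0.4]
finger_gap: 0.0569
```

```bash
python3 - <<'E'
from h import *
plan()
im=eyes.camera('top')[:,:,::-1]; cv2.imwrite('pics/end_raw.png',im)
cv2.imwrite('pics/end.png',cv2.resize(im[125:325,180:530],(770,440),interpolation=cv2.INTER_CUBIC))
E
```

```text
t 33.0 tcp [341.1 104.9 210.2] gap 56.9 F [-0.2 -0.5  0.4] jaw 177.8 q6 -71 q1 17
```

View pics/end.png

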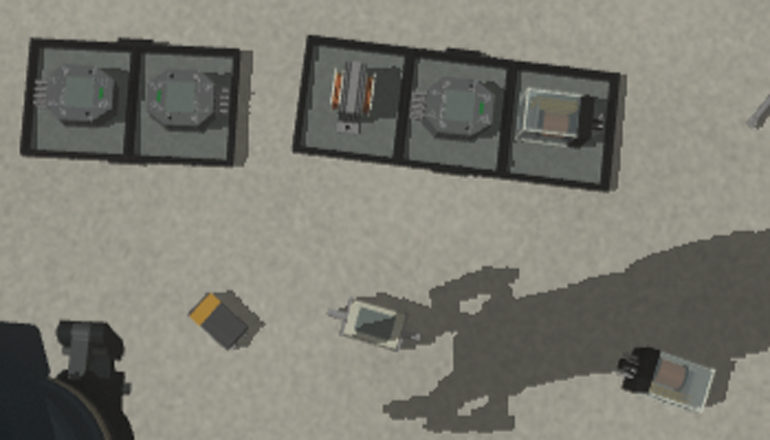

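```bash
python3 - <<'E'
import cv2,numpy as np
im=cv2.imread('pics/end_raw.png')
f=lambda a:cv2.resize(a,(790,280),interpolation=cv2.INTER_CUBIC)
a=np.vstack([f(im[138:203,188:298][:39*65//39]),f(im[138:218,310:468])]); cv2.imwrite('pics/endz.png',cv2.convertScaleAbs(a,alpha=1.6,beta=20))
E
```

```text
(no output)
```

View pics/endz.png

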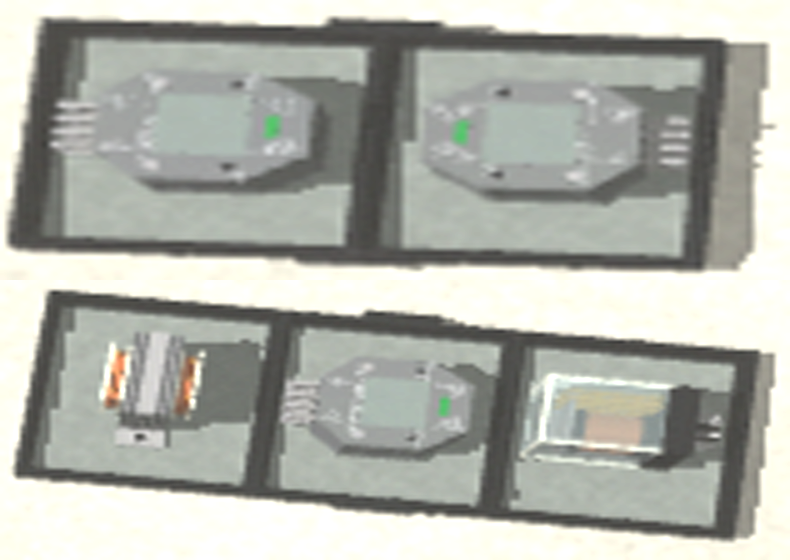

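```bash
python3 -c "
from bench import manip; print(manip.hand_in())"
```

```text
the job is handed in; nothing more can be done
None
```

Both kits are made up and handed in at about 33 s of the 104 s.

- **Long tray:** the transformer, one arrester and one relay, one per compartment.
- **Short tray:** the other two arresters.
- **Left alone:** the second relay and the purple and green look-alikes were not moved.

**Checks**
- **Contact with the floor:** for four parts the force showed them touching at the expected height before I opened the gripper. The first arrester showed no clear contact, so it was let go about 0.3 mm above the floor by my reckoning.
- **Final picture:** the last top-camera picture shows all five parts lying flat, same side up, inside their compartments.
- **Off centre:** the short-tray arresters sit about 5 mm off centre towards their blade ends, and the long-tray one looks to be off by about the same. By eye in that picture, backed by a position estimate, roughly 3–4 mm remains between blade tips and wall. I did not take a closer wrist view to confirm it.
- **Disagreement:** the top and wrist cameras differed by 3–5 mm on the trays' x position. I used values in between for the first arrester and the relay, and relied mainly on the wrist camera for the other three.

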